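# Refit the blade hub of a bench fan on its shaft flat

## Robot

A 6-joint arm with a two-finger parallel gripper is mounted at the origin on the work surface. World frame = base frame: x ahead of the robot, y to its left, z up, the work surface at z = 0. Lengths are in m, angles in degrees, forces in N, time in s.
With the tool pointing down it reaches from about 0.35 to 0.875 m from the base axis. Payload 4.2 kg.
Tool frame: the origin (TCP) lies midway between the tips of the shut fingers; the grasp point (between the pads) lies 19 mm behind it; y points along the fingers, x is the direction in which the jaws open and shut, and the axes are right-handed (so a half turn about y gives the same grasp; the last joint's range is limited). The gripper opens to 87 mm and grips with 3 to 60 N. Pads are 19 mm wide; open, the fingers measure 117 mm over their backs; the gripper's body (75 mm by 190 mm) begins 51 mm behind the grasp point.
Start: joints at [-61.73, 22.042, 0.453, 0, -68.411, -14.817], TCP at [0.145, -0.608, 0.223] pointing down, gripper open.
Joint ranges: [-179.83, 179.83], [-69.29, 118.12], [-61.27, 80.66], [-181.25, 117.63], [-171.15, -9.14], [-177.46, 177.46]. Speed limits (degrees/s): [159.86, 159.86, 180, 180, 180, 180].

## Interface

Orientations are given as a 3x3 rotation matrix whose columns are the frame's x, y, z axes.
In Python, from station import * gives the robot as it stands.
- The arm moves only by the tool jog_arm, never from a script. Its argument "series" is a list of rows, each a list of 3 entries, a list of its own where there are three numbers: the shift along the tool's x, y, z in m, then the turn, a rotation vector about the tool's x, y, z in degrees, then the finger opening in m, from 0 to 0.087. A call has 1 to 10 rows; each row shifts and turns the commanded pose from where the row before left it, along the tool's axes as they then stand; what a row does not reach is not made up. A row lasts 1/8 s, in which the tool goes at most 62.5 mm and 10.7 degrees, less where a joint would pass 70% of its speed; a pose out of reach is approached as far as the arm can. A call is refused whole if a number of a shift passes 0.0625 or a number of a turn 10.7, either way. A call with a gripper value outside its range is refused whole. The fingers move at their own pace and stop on an object; the grip force is fixed at half the most. Time passes only in rows, so rows that do not move let the fingers close. It gives the time, the measured TCP pose, the force and the opening at its end, in the units of the state.
- sense(): the state, without advancing time (a new reading comes with each control period).
- capture(name): name is "scene" or "top" or "wrist"; returns the picture (400x640x3 uint8, red, green, blue); there is no depth.
- camera_info(name): a dict with "fx", "fy", "cx", "cy" (pixels), "rvec" (rotation vector, rad) and "tvec" (3), from world to camera coordinates, as OpenCV has them. Camera axes: x right, y down, z forward; pixel columns grow to the right and rows downward; lengths in m; the calibration is good to about 2 mm. A picture is of the moment at which its call begins: read the wrist's pose just before it. camera_info takes no time and is no camera call; for the wrist camera it gives the pose at the moment of the call.
- finish_job(): hands the job in, once; it reports no verdict.
The state is a dict: "time_s": time; "joints": joint angles; "joint_velocities": joint speeds; "effort": joint torques, N m; "tcp_pos": TCP position; "ee_rot": TCP orientation; "wrist_force": force on the tool from outside, world axes, zero at the start; "moment": the same for the moment, N m; "gripper_width": opening from 0.0 (shut) to 1.0 (fully open).
Only numpy, scipy, OpenCV 4.12 (cv2) and the standard library are available. Lean on these libraries where they do the work, as an engineer would, in place of code of your own. Each camera call takes 0.05 s, during which the arm holds its last target. There are 200 camera calls.

## Task

The shop's bench fan was stripped for cleaning and its blade hub goes back on. First swing the fan's head round to face the front of its base (the dial side) and tilt it straight up to its stop; then, with the fingers, turn the bare motor shaft until you feel its set-screw flat facing that front. Then slide the blade hub down over the shaft, flange downwards and set screw on the flat, and finish still holding the hub there with its top flush with the shaft's end, ready for someone to tighten the screw; leave the other things on the bench where they are.

Things in the scene. Friction and masses are not known exactly. Their poses are not given: they have to be found in the camera images.
- fan: blue round cast fan base, 190 mm across, fixed to the bench; origin at the centre of its underside, x points to its front, z up. A black console with a white speed dial sits at the front edge, reaching 118 mm from the centre. A steel U-shaped yoke on it carries the grey motor (100 mm across, 95 mm long) between two upright arms whose outer faces are 70 mm to either side of the centre (a 16 mm clamp knob more on the left arm) and which reach 145 mm above the bench
- motor_pivot (a point): centre of the motor, where tilt and swivel axes cross: 125 mm straight above the base's origin; z points along the shaft towards its end; y is the tilt axis (level)
- shaft_end (a point): centre of the end face of the bare steel motor shaft, 115 mm from motor_pivot; z points out along the shaft, x out of the flat. The shaft is 14 mm thick and stands 60 mm out of the motor's 28 mm wide nose; its last 32 mm have one flat, 4.5 mm from the axis, marked red, with a red dash on the end face from the centre towards it. The end is chamfered 3 mm
- swivel (a joint): swivel of yoke and motor on the base, stiff (0.5 N m) and staying where left; 0 = facing the front of the base, positive = counterclockwise from above, -1.3 to 1.3 rad
- tilt (a joint): tilt of the motor in the yoke, stiff (0.8 N m) and staying where left; 0 = shaft straight up, a hard stop; growing as the shaft leans towards the side the head faces, up to 1.2 rad
- shaft (a joint): turn of the motor shaft, light (0.02 N m), staying where left, turning endlessly; 0 or any whole turn = flat on the side the head faces; positive = counterclockwise looking down on its end. It measures 11.5 mm across the flat, 14 mm elsewhere: a firm pinch (60 N) closes some 2 mm further on the flat
- hub_grip (a point): aluminium blade hub, lying flange down: a 34 mm thick, 35 mm high round boss on a 64 mm wide, 5 mm thick flange, 40 mm high in all, with a 17 mm bore right through, 140 g or so. This point is on its axis, 27 mm above its underside, where the boss is gripped with the fingertips just clear of the flange; z up along the axis, x towards the set screw
- hub_top (a point): centre of the hub's top face, 40 mm above its underside, same axes
- hub_screw (a point): outer end of the hub's black set screw, whose 10 mm wide head stands out of the boss to 24.5 mm from the axis along the hub's x, 22 mm above the underside; its 3.6 mm thick tip stands 2.7 mm into the bore (5.8 mm from the axis), so the hub goes down over the shaft only with the screw on the flat's side
- tin_mid (a point): middle of a low green tin with brass lid, 58 mm across, 38 mm high, not to be disturbed
- jar_mid (a point): middle of a low amber jar with white lid, 50 mm across, 51 mm high, not to be disturbed
- hammer_grip (a point): on the handle of a chasing hammer, 240 mm long, lying on the bench, not to be disturbed
- punch_a_mid (a point): middle of a chasing punch, a 110 mm long, 10 mm square steel bar, not to be disturbed
- punch_b_mid (a point): middle of a second such punch, not to be disturbed
- hexkey_mid (a point): long leg of an L-shaped hex key, 75 by 28 mm, not to be disturbed
- blades_mid (a point): middle of a stack of three loose aluminium fan blades, 145 mm long, 10 mm high, not to be disturbed
- dial (a point): the speed dial's face on the front of the fan base, 115 mm ahead of the base's centre and 13 mm above the bench
There are look-alikes about, which are no part of the job. What is shaped like the fan but yellow is not meant. Leave any purple look-alike of the part that bears hub_grip alone.

How it is judged:
By the outcome, as a careful person would: the job done as asked, in the order asked, and still so for the second after the job is handed in, while the arm keeps its last pose, push and grip.
It also fails if it takes over 72 s, if anything falls off the work surface, if the arm or the gripper's body presses on something with over 40 N, if the wrist force passes 120 N, or if a joint passes its speed limit or range.

## Working session

There is one attempt and no reset: what is moved stays moved. The work goes in short steps, Python scripts to look and compute and a tool call to move; the robot and the scene stay as the last step left them, time stands still between calls to the robot, and variables do not carry over. Pictures are saved under pics/ and viewed, about 8 in all and at most 12, crops included, and the job is handed in when it is done.

Besides the shell and the picture viewer there is one more tool, called after "Emit:" as name(argument=value, ...), one argument or row to a line, values as JSON. jog_arm: Moves the arm, as the interface text tells. Its arguments: {"type":"object","properties":{"series":{"type":"array","items":{"type":"array"}}},"required":["series"]}

```bash
ls; mkdir -p pics; cat > h.py <<'E'
from station import *
import numpy as np, cv2
def snap(n,f):
    ci=camera_info(n); im=capture(n); cv2.imwrite('pics/'+f,im[:,:,::-1]); return im,ci
def cam(ci):
    R=cv2.Rodrigues(np.array(ci['rvec'],float))[0]; t=np.array(ci['tvec'],float).ravel()
    return R,t,-R.T@t
def ray(ci,u,v):
    R,t,c=cam(ci); d=R.T@np.array([(u-ci['cx'])/ci['fx'],(v-ci['cy'])/ci['fy'],1.]); return c,d/np.linalg.norm(d)
def onz(ci,u,v,z):
    c,d=ray(ci,u,v); return c+d*(z-c[2])/d[2]
def proj(ci,p):
    R,t,c=cam(ci); q=R@np.asarray(p,float)+t; return np.array([ci['fx']*q[0]/q[2]+ci['cx'],ci['fy']*q[1]/q[2]+ci['cy']])
E
python3 - <<'E'
from h import *
a,ca=snap('scene','s1.png'); b,cb=snap('top','t1.png')
for c in (ca,cb): print(c, cam(c)[2])
s=sense(); print(s)
E
```

```text
pics
{'fx': 399.1432081313174, 'fy': 399.1432081313174, 'cx': 319.50888023749474, 'cy': 191.1638764078027, 'rvec': array([ 2.01130899,  1.0273087 , -0.48734138]), 'tvec': array([-0.22207382, -0.08914726,  1.44806828])} [ 1.09663945 -0.55592128  0.80156049]
{'fx': 450.01694496265526, 'fy': 450.01694496265526, 'cx': 324.27021639218634, 'cy': 205.0238321978203, 'rvec': array([ 2.17282004, -2.23345745,  0.07939694]), 'tvec': array([-0.05834643,  0.44368362,  1.47124758])} [ 0.36310306 -0.04179922  1.49373287]
{'time_s': 0.1, 'joints': array([-6.17291405e+01,  2.20861220e+01,  3.87672483e-01, -2.50078095e-02,
       -6.84089098e+01, -1.48155313e+01]), 'joint_velocities': array([ 0.07075748, -0.13051387,  0.21611528,  0.16037956,  0.09572576,
        0.01926353]), 'effort': array([-2.17876141e-04, -3.91690421e+01,  1.87935698e+01,  4.23187584e+00,
        1.34273287e-02, -6.93985498e-05]), 'tcp_pos': array([ 0.14531436, -0.60733137,  0.22157267]), 'ee_rot': array([[-2.32530082e-01, -5.30045409e-04, -9.72589060e-01],
       [ 9.72587319e-01,  1.84246119e-03, -2.32530670e-01],
       [ 1.91520941e-03, -9.99998162e-01,  8.70877905e-05]]), 'wrist_force': array([ 0.24533705, -0.45128712,  0.30213974]), 'moment': array([ 0.01964857,  0.0029966 , -0.01835886]), 'gripper_width': 1.003071620563706}
```

View pics/s1.png

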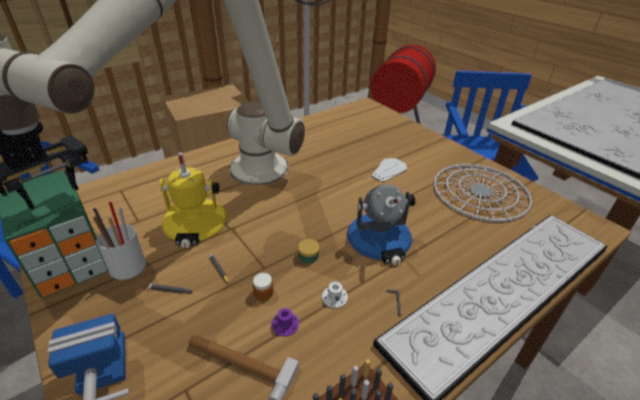

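View pics/t1.png

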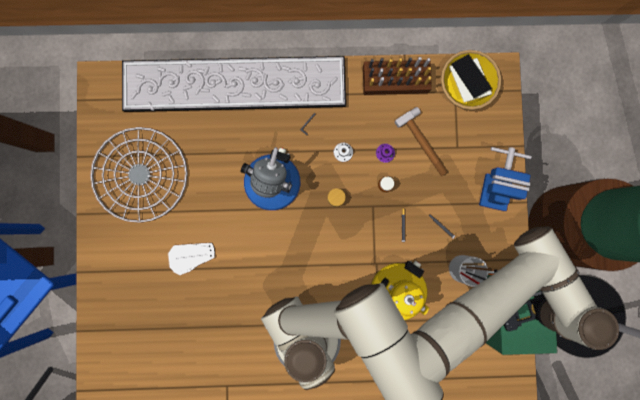

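```bash
python3 - <<'E'
from h import *
a=cv2.imread('pics/s1.png'); b=cv2.imread('pics/t1.png'); ca=camera_info('scene'); cb=camera_info('top')
A=cv2.resize(a[160:320,270:430],None,fx=3.6,fy=3.6,interpolation=cv2.INTER_CUBIC)[:576,:400]
A=cv2.resize(a[170:280,335:425],(400,489),interpolation=cv2.INTER_CUBIC)
B=cv2.resize(b[140:225,240:310+0],(400,486),interpolation=cv2.INTER_CUBIC)
o=np.zeros((489,800,3),np.uint8); o[:,:400]=A; o[:486,400:]=B; cv2.imwrite('pics/c1.png',o)
h=cv2.cvtColor(b,cv2.COLOR_BGR2HSV); m=cv2.inRange(h,(95,120,40),(125,255,255)); m[:, :235]=0; m[:,310:]=0;m[:140]=0;m[230:]=0
c=np.vstack(cv2.findContours(m,0,1)[0]); hu=cv2.convexHull(c); e=cv2.fitEllipse(hu); print(e,cv2.boundingRect(hu)); print(onz(cb,*e[0],0.02))
for n,p,z in (('hub',(343.5,152),.04),('tin',(337,197),.038),('jar',(388,184),.051),('dial',(284,156),.02),('yellow',(403,290),.1),('purple',(386,153),.04),('hex',(308,122),0),('blades',(192,257),0),('shaftend',(275,151),.2)): print(n,onz(cb,*p,z).round(3))
E
```

```text
((271.5662536621094, 181.95062255859375), (54.59608459472656, 55.50240707397461), 81.67548370361328) (244, 155, 56, 55)
[0.52199617 0.10044109 0.02      ]
hub [ 0.612 -0.137  0.04 ]
tin [ 0.465 -0.112  0.038]
jar [ 0.502 -0.277  0.051]
dial [0.607 0.058 0.02 ]
yellow [ 0.169 -0.304  0.1  ]
purple [ 0.605 -0.276  0.04 ]
hex [ 0.723 -0.024  0.   ]
blades [0.283 0.369 0.   ]
shaftend [0.592 0.071 0.2  ]
```

View pics/c1.png

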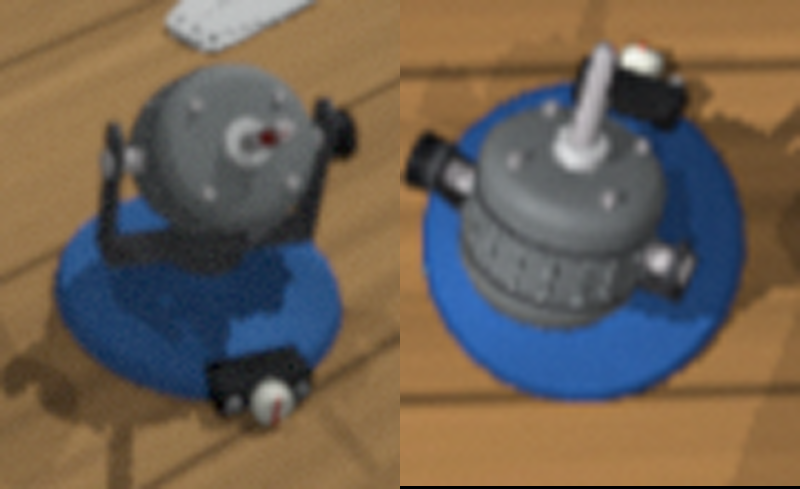

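```bash
cat >> h.py <<'E'
def tool(): s=sense(); return np.array(s['tcp_pos']),np.array(s['ee_rot'])
def plan(goal,yaw=None,g=0):
    """shift in current tool axes and turn to tool-down with x axis at world angle yaw"""
    from scipy.spatial.transform import Rotation as Ro
    p,R=tool()
    a=np.deg2rad(yaw) if yaw is not None else np.arctan2(R[1,0],R[0,0])
    x=np.array([np.cos(a),np.sin(a),0]);y=np.array([0,0,-1.]);G=np.c_[x,y,np.cross(x,y)]
    rv=Ro.from_matrix(R.T@G).as_rotvec(degrees=True)
    print('shift(tool)',(R.T@(np.array(goal)-p)).round(4),'turn',rv.round(2),'yaw now',round(np.degrees(np.arctan2(R[1,0],R[0,0])),2), 'p',p.round(4))
E
python3 - <<'E'
from h import *
p,R=tool(); c=camera_info('wrist'); Rc,t,C=cam(c)
print('cam pos in tool',R.T@(C-p),'cam z in tool',R.T@Rc[2],'cam x',R.T@Rc[0], c['fx'],c['cx'],c['cy'])
plan((0.45,0.0,0.45),180)
ca,cb=camera_info('scene'),camera_info('top')
def tri(u,v):
    (c1,d1),(c2,d2)=ray(ca,*u),ray(cb,*v)
    s=np.linalg.lstsq(np.c_[d1,-d2],c2-c1,rcond=None)[0]; a,b=c1+d1*s[0],c2+d2*s[1]; return ((a+b)/2).round(4),np.linalg.norm(a-b).round(4)
f=lambda x,y:(335+x*90/400,170+y*110/489); g=lambda x,y:(240+(x-400)*70/400,140+y*85/486)
print('shaft end',tri(f(270,138),g(605,48)),'dial',tri(f(272,402),g(640,62)),'rightarm',tri(f(112,160),g(685,270)),'knob',tri(f(345,135),g(425,155)))
E
```

```text
cam pos in tool [-0.0007159  -0.16132107  0.06847028] cam z in tool [ 4.05021492e-04  9.67031869e-01 -2.54655060e-01] cam x [ 9.99999907e-01 -3.54469637e-04  2.44401266e-04] 288.7306619896886 321.2807236651758 199.38582621702648
shift(tool) [ 0.5203 -0.2275 -0.4375] turn [ 7.000e-02 -7.655e+01  1.000e-01] yaw now 103.45 p [ 0.1453 -0.6073  0.2216]
shaft end (array([0.5978, 0.0663, 0.1978]), np.float64(0.0066)) dial (array([0.6269, 0.0661, 0.0129]), np.float64(0.0045)) rightarm (array([0.4955, 0.0379, 0.1271]), np.float64(0.0079)) knob (array([0.5603, 0.174 , 0.1266]), np.float64(0.0061))
```

Emit:
jog_arm(
  series=[
    [[0, -0.05, 0], [0, 0, 0], 0.087],
    [[0, -0.05, 0], [0, 0, 0], 0.087],
    [[0, -0.05, 0], [0, 0, 0], 0.087],
    [[0, -0.05, 0], [0, 0, 0], 0.087],
    [[0.0387, 0, -0.0389], [0, 0, 0], 0.087],
    [[0.0387, 0, -0.0389], [0, 0, 0], 0.087],
    [[0.0387, 0, -0.0389], [0, 0, 0], 0.087],
    [[0.0387, 0, -0.0389], [0, 0, 0], 0.087],
    [[0.0387, 0, -0.0389], [0, 0, 0], 0.087],
    [[0.0387, 0, -0.0389], [0, 0, 0], 0.087],
  ],
)

```text
time_s: 1.35
tcp_pos: [0.3189, -0.3259, 0.4222]
ee_rot: [[-0.233, -0.0, -0.973], [0.973, 0.001, -0.233], [0.001, -1.0, 0.0]]
wrist_force: [0.8, -0.1, 0.6]
gripper_width: 0.997
```

Emit:
jog_arm(
  series=[
    [[0.0387, 0, -0.0389], [0, 0, 0], 0.087],
    [[0.0387, 0, -0.0389], [0, 0, 0], 0.087],
    [[0.0387, 0, -0.0389], [0, 0, 0], 0.087],
    [[0.0387, 0, -0.0389], [0, 0, 0], 0.087],
    [[0.0387, 0, -0.0389], [0, 0, 0], 0.087],
    [[0.0387, 0, -0.0389], [0, 0, 0], 0.087],
    [[0.0387, 0, -0.0389], [0, 0, 0], 0.087],
    [[0, 0, 0], [0, -10.5, 0], 0.087],
    [[0, 0, 0], [0, -10.5, 0], 0.087],
    [[0, 0, 0], [0, -10.5, 0], 0.087],
  ],
)

```text
time_s: 2.6
tcp_pos: [0.5201, -0.0005, 0.4219]
ee_rot: [[-0.711, -0.001, -0.703], [0.703, -0.0, -0.711], [0.001, -1.0, 0.001]]
wrist_force: [0.5, 0.4, -0.3]
gripper_width: 0.998
```

Emit:
jog_arm(
  series=[
    [[0, 0, 0], [0, -10.5, 0], 0.087],
    [[0, 0, 0], [0, -10.5, 0], 0.087],
    [[0, 0, 0], [0, -10.5, 0], 0.087],
    [[0, 0, 0], [0, -10.5, 0], 0.087],
    [[0, 0, 0], [0, 0, 0], 0.087],
    [[0, 0, 0], [0, 0, 0], 0.087],
  ],
)

```text
time_s: 3.35
tcp_pos: [0.5201, -0.0009, 0.4223]
ee_rot: [[-0.998, -0.001, -0.056], [0.056, -0.0, -0.998], [0.001, -1.0, 0.0]]
wrist_force: [-0.1, -0.9, -0.2]
gripper_width: 1.001
```

```bash
python3 - <<'E'
from h import *
p,R=tool(); print(p,R.round(3)); im,c=snap('wrist','w1.png'); print(repr(c)); import pickle; pickle.dump(c,open('w1.pkl','wb'))
E
```

```text
[ 0.52010741 -0.00087597  0.42230407] [[-0.998 -0.001 -0.056]
 [ 0.056 -0.    -0.998]
 [ 0.001 -1.     0.   ]]
{'fx': 288.7306619896886, 'fy': 288.7306619896886, 'cx': 321.2807236651758, 'cy': 199.38582621702648, 'rvec': array([-0.08647752, -3.10814057, -0.40313731]), 'tvec': array([ 0.52006037, -0.10851517,  0.57546114])}
```

View pics/w1.png

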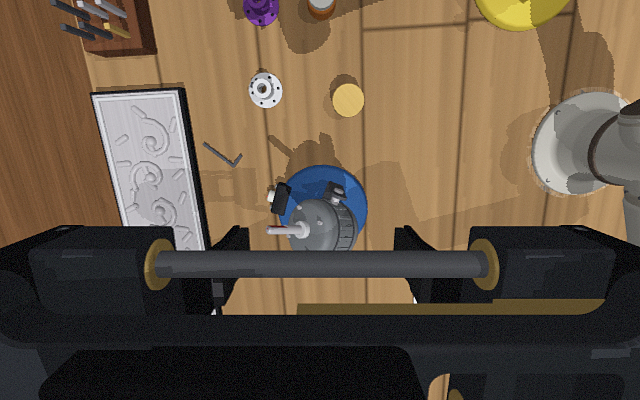

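Emit:
jog_arm(
  series=[
    [[-0.005, 0, -0.045], [0, 0, 0], 0.087],
    [[-0.005, 0, -0.045], [0, 0, 0], 0.087],
    [[-0.005, 0.045, -0.045], [0, 0, 0], 0.087],
    [[-0.005, 0.045, -0.046], [0, 0, 0], 0.087],
    [[0, 0, 0], [0, 0, 0], 0.087],
    [[0, 0, 0], [0, 0, 0], 0.087],
  ],
)

```text
time_s: 4.15
tcp_pos: [0.5498, 0.1763, 0.3357]
ee_rot: [[-0.999, 0.001, -0.054], [0.054, -0.0, -0.999], [-0.001, -1.0, 0.0]]
wrist_force: [-0.5, 0.1, -0.1]
gripper_width: 1.003
```

```bash
python3 - <<'E'
from h import *
im,c=snap('wrist','w2.png'); import pickle; pickle.dump(c,open('w2.pkl','wb'))
print(cam(c)[2],proj(c,(0.522,.1,0)),proj(c,(.6,.066,.2)),proj(c,(.627,.066,.013)))
E
```

```text
[0.54707558 0.10655793 0.49703843] [336.44720991 118.38444722] [264.3608758  82.7856952] [269.98094901  99.72196328]
```

View pics/w2.png

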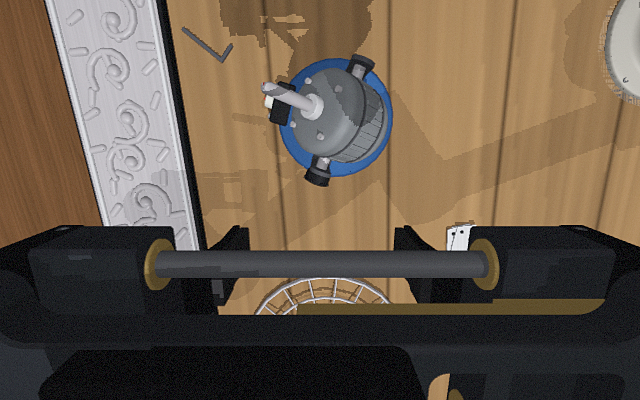

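```bash
python3 - <<'E'
from h import *
import pickle
a=cv2.imread('pics/w2.png'); c=pickle.load(open('w2.pkl','rb')); w1=cv2.imread('pics/w1.png'); c1=pickle.load(open('w1.pkl','rb'))
o=np.zeros((560,800,3),np.uint8); o[:,:600]=cv2.resize(a[50:190,250:400],None,fx=4,fy=4,interpolation=cv2.INTER_CUBIC)
o[:200,600:]=cv2.resize(w1[70:110,245:285],(200,200),interpolation=cv2.INTER_CUBIC)
t=cv2.imread('pics/t1.png'); o[210:410,600:]=cv2.resize(t[137:167,328:358],(200,200),interpolation=cv2.INTER_CUBIC)
cv2.imwrite('pics/c2.png',o)
h=cv2.cvtColor(a,cv2.COLOR_BGR2HSV); m=cv2.inRange(h,(95,120,40),(125,255,255)); m[:,:255]=0; m[:,410:]=0; m[200:]=0
co=np.vstack(cv2.findContours(m,0,1)[0]); hu=cv2.convexHull(co)
# rim points to plane, circle fit for several heights
for z in (0,.015,.03):
    P=np.array([onz(c,*q[0],z)[:2] for q in hu]); A=np.c_[2*P,np.ones(len(P))]; s=np.linalg.lstsq(A,(P**2).sum(1),rcond=None)[0]
    r=np.linalg.norm(P-s[:2],axis=1); print(z,s[:2].round(4),r.mean().round(4),r.std().round(4),len(P))
E
```

```text
0 [0.5242 0.1024] 0.0942 0.0003 40
0.015 [0.5249 0.1026] 0.0914 0.0002 40
0.03 [0.5255 0.1027] 0.0885 0.0002 40
```

View pics/c2.png

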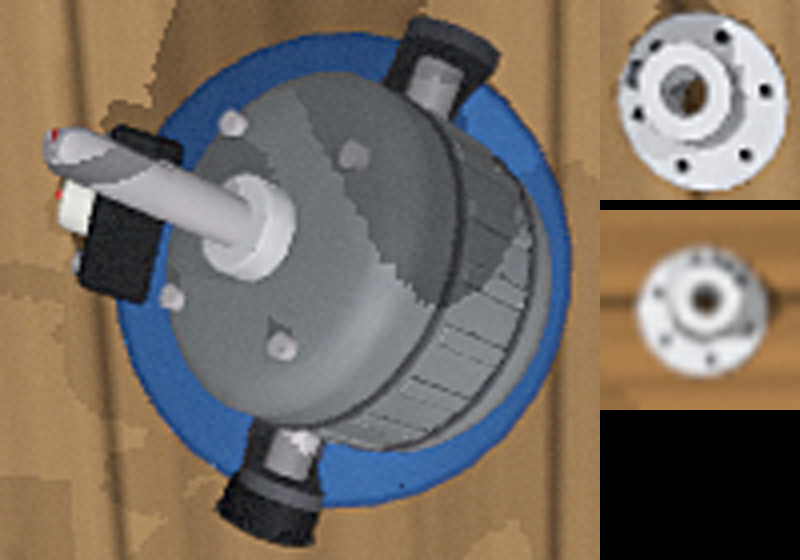

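```bash
python3 - <<'E'
from h import *
import pickle
c=pickle.load(open('w2.pkl','rb')); C0=np.array([.5238,.1020])
f=lambda x,y:(250+x/4-.4,50+y/4-.4)
hd=lambda v:np.degrees(np.arctan2(v[1],v[0])).round(1)
for z in (.02,.026):
    q=[onz(c,*f(*k),z)[:2] for k in ((115,125),(182,145),(140,303),(80,283))]
    m=np.mean(q,0); print('console',z,(m-C0).round(4),hd(m-C0),'edges',hd(q[0]-q[1]),hd(q[3]-q[2]),hd(q[1]-q[2])+90,hd(q[0]-q[3])+90)
d=onz(c,*f(76,208),.013)[:2]; print('dial',d,(d-C0),hd(d-C0))
# arms tops ~.145 both
for z in (.125,.145):
  L=onz(c,*f(290,440),z)[:2];Rr=onz(c,*f(435,90),z)[:2]; print('arm',L,Rr,hd(Rr-L)+90,hd(L-Rr)-90)
# shaft plane: tip direction for unknown tilt: intersect tip ray with sphere r=.115 about pivot
P=np.r_[C0,.125]; o,dd=ray(c,*f(60,152)); b=dd@(o-P); cc=(o-P)@(o-P)-.115**2; D=b*b-cc; print('D',D)
t=-b-np.sqrt(max(D,0)); e=o+t*dd; v=e-P; print('tip',e,'head',hd(v),'tilt',np.degrees(np.arccos(v[2]/np.linalg.norm(v))))
t=-b+np.sqrt(max(D,0)); e=o+t*dd; v=e-P; print('tip2',e,'head',hd(v),'tilt',np.degrees(np.arccos(v[2]/np.linalg.norm(v))))
ct=camera_info('top');c1=pickle.load(open('w1.pkl','rb'))
print('hub',onz(c1,245+86/5-.4,70+92/5-.4,.04),onz(ct,328+105*.15-.4,137+(297-210)*.15-.4,.04))
print('screw',onz(c1,245+33/5,70+70/5,.022),'flange c',onz(c1,245+103/5-.4,70+101/5-.4,.003))
E
```

```text
console 0.02 [ 0.084  -0.0289] -19.0 edges -18.8 -21.1 -20.099999999999994 -18.400000000000006
console 0.026 [ 0.0832 -0.0285] -18.9 edges -18.8 -21.1 -20.099999999999994 -18.400000000000006
dial [0.62947461 0.06870573] [ 0.10567461 -0.03329427] -17.5
arm [0.54876392 0.15166255] [0.50007575 0.04987717] -25.599999999999994 -25.599999999999994
arm [0.54867316 0.14923782] [0.50260236 0.05292421] -25.599999999999994 -25.599999999999994
D 0.003912387509914017
tip [0.59910272 0.07110001 0.20623848] head -22.3 tilt 45.05549473537588
tip2 [0.62097726 0.05619192 0.08397318] head -25.2 tilt 110.90103929281095
hub [ 0.61857812 -0.13656556  0.04      ] [ 0.61944694 -0.13723922  0.04      ]
screw [ 0.63971506 -0.14657555  0.022     ] flange c [ 0.61938867 -0.13751391  0.003     ]
```

Emit:
jog_arm(
  series=[
    [[0, 0, 0], [0, -10.5, 0], 0.06],
    [[0, 0, 0], [0, -10.5, 0], 0.06],
    [[0, 0, 0], [0, -10.5, 0], 0.06],
    [[0, 0, 0], [0, -10.5, 0], 0.06],
    [[0, 0, 0], [0, -10.5, 0], 0.06],
    [[0, 0, 0], [0, -10.5, 0], 0.06],
    [[0, 0, 0], [0, -10.5, 0], 0.06],
    [[0, 0, 0], [0, 0, 0], 0.06],
  ],
)

```text
time_s: 5.2
tcp_pos: [0.5499, 0.1755, 0.3369]
ee_rot: [[-0.338, 0.003, 0.941], [-0.941, 0.002, -0.338], [-0.003, -1.0, 0.002]]
wrist_force: [0.3, 0.9, -0.2]
gripper_width: 0.689
```

```bash
python3 - <<'E'
from h import *
plan((.5893,.0721,.1755),251); print(sense()['joints'].round(1))
E
```

```text
shift(tool) [0.0844 0.1614 0.0717] turn [-0.14 -0.77 -0.15] yaw now -109.77 p [0.5499 0.1755 0.3369]
[ 33.8  14.    5.1   0.  -80.9  36.4]
```

Emit:
jog_arm(
  series=[
    [[0.042, 0, 0.036], [0, -0.8, 0], 0.06],
    [[0.0424, 0, 0.0357], [0, 0, 0], 0.06],
    [[0, 0.05, 0], [0, 0, 0], 0.06],
    [[0, 0.05, 0], [0, 0, 0], 0.06],
    [[0, 0.03, 0], [0, 0, 0], 0.06],
    [[0, 0, 0], [0, 0, 0], 0.06],
    [[0, 0, 0], [0, 0, 0], 0.06],
  ],
)

```text
time_s: 6.08
tcp_pos: [0.5908, 0.0731, 0.2073]
ee_rot: [[-0.323, 0.004, 0.946], [-0.947, 0.001, -0.323], [-0.002, -1.0, 0.004]]
wrist_force: [1.1, -0.4, 0.4]
gripper_width: 0.69
```

```bash
python3 - <<'E'
from h import *
im,c=snap('wrist','w3.png'); import pickle; pickle.dump(c,open('w3.pkl','wb'))
plan((.5893,.0721,.1755),251)
o=np.zeros((400,800,3),np.uint8)
cv2.imwrite('pics/c3.png',cv2.resize(im[:250,200:440,::-1],None,fx=2.4,fy=2.4)); print(proj(c,(.599,.071,.206)), proj(c,(.5893,.0721,.1945)))
E
```

```text
shift(tool) [ 0.0018  0.032  -0.0012] turn [-0.23  0.2  -0.14] yaw now -108.8 p [0.5909 0.0733 0.2075]
[320.1312664  230.54853027] [323.4779883  238.08811085]
```

View pics/c3.png

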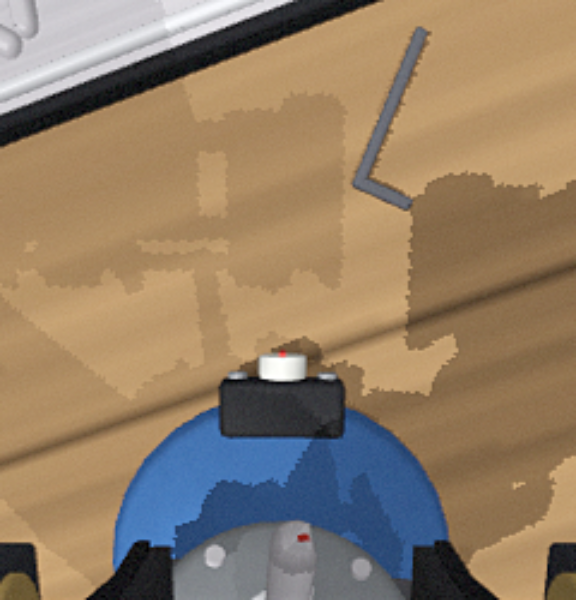

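```bash
python3 - <<'E'
from h import *
import pickle
c=pickle.load(open('w3.pkl','rb')); n=np.array([.3223,.9466]) # fan y for heading -18.8
for u,v,z in ((282,375,.013),(282,400,.026)):
    d=onz(c,200+u/2.4-.3,v/2.4-.3,z)[:2]; print(d,d@n)
print(np.array([.5242,.1024])@n,np.array([.522,.1004])@n)
a=onz(c,200+221/2.4,436/2.4,.026);b=onz(c,200+342/2.4,436/2.4,.026); print(np.degrees(np.arctan2(*(a-b)[1::-1]))-90)
im=cv2.imread('pics/w3.png'); h=cv2.cvtColor(im,cv2.COLOR_BGR2HSV); m=cv2.inRange(h,(95,120,40),(125,255,255)); m[:,:245]=0;m[:,390:]=0;m[228:]=0
hu=cv2.convexHull(np.vstack(cv2.findContours(m,0,1)[0]))[:,0]; hu=hu[(hu[:,1]<222)]
P=np.array([onz(c,*q,0)[:2] for q in hu]); 
from scipy.optimize import least_squares
f=lambda s:np.linalg.norm(P-s[:2],axis=1)-.0945
s=least_squares(f,[.524,.102],loss='soft_l1',f_scale=.001).x; print(s,s@n,len(P),f(s).round(4))
E
```

```text
[0.62330228 0.06768528] 0.26496121399274924
[0.61286772 0.07106552] 0.26479788392318004
0.2658815 0.26327923999999997
-18.788038874283586
[0.5229719  0.10328317] 0.26632169152759827 19 [-0.0004 -0.0001  0.0001  0.0003  0.0003  0.0002 -0.      0.0003 -0.0001
 -0.      0.0005  0.0002  0.      0.0004  0.0001 -0.0003 -0.0002 -0.0001
 -0.0003]
```

Emit:
jog_arm(
  series=[
    [[0.0018, 0.032, -0.001], [0, 0, 0], 0.06],
    [[0, 0, 0], [0, 0, 0], 0.0],
    [[0, 0, 0], [0, 0, 0], 0.0],
    [[0, 0, 0], [0, 0, 0], 0.0],
    [[0, 0, 0], [0, 0, 0], 0.0],
    [[0, 0, 0], [0, 0, 0], 0.0],
  ],
)

```text
time_s: 6.88
tcp_pos: [0.5882, 0.072, 0.1733]
ee_rot: [[-0.321, 0.001, 0.947], [-0.947, 0.001, -0.321], [-0.001, -1.0, 0.001]]
wrist_force: [1.1, 5.3, 0.0]
gripper_width: 0.209
```

Emit:
jog_arm(
  series=[
    [[0, 0, 0], [0, 0, 0], 0.0],
    [[0, 0, 0], [0, 0, 0], 0.0],
    [[0, 0, 0], [0, 0, 0], 0.0],
  ],
)

```text
time_s: 7.25
tcp_pos: [0.5889, 0.0737, 0.1734]
ee_rot: [[-0.322, 0.003, 0.947], [-0.947, 0.004, -0.322], [-0.005, -1.0, 0.002]]
wrist_force: [-0.4, 5.2, 0.8]
gripper_width: 0.135
```

```bash
python3 - <<'E'
from h import *
p,R=tool(); n=np.array([.3223,.9466]); print(p, p[:2]@n, 'need',.2656-p[:2]@n, sense()['wrist_force'],sense()['gripper_width']*87)
E
```

```text
[0.5889148  0.07374926 0.17338188] 0.2596182919185287 need 0.005981708081471304 [-0.35039472  5.17834964  0.75594671] 11.758473374780742
```

Emit:
jog_arm(
  series=[
    [[-0.004, 0, 0], [0, 0, 0], 0.0],
    [[-0.005, 0, 0], [0, 0, 0], 0.0],
    [[0, 0, 0], [0, 0, 0], 0.0],
    [[0, 0, 0], [0, 0, 0], 0.0],
  ],
)

```text
time_s: 7.75
tcp_pos: [0.5907, 0.0784, 0.1734]
ee_rot: [[-0.321, -0.001, 0.947], [-0.947, -0.003, -0.321], [0.004, -1.0, 0.0]]
wrist_force: [-0.0, -4.0, 1.3]
gripper_width: 0.128
```

```bash
python3 - <<'E'
from h import *
p,R=tool(); n=np.array([.3223,.9466]); print(p, p[:2]@n, 'need',.2656-p[:2]@n, sense()['wrist_force'],sense()['gripper_width']*87)
E
```

```text
[0.59072988 0.07844053 0.17336085] 0.2646440415938006 need 0.0009559584061993864 [-0.01300706 -4.0139108   1.25527518] 11.175353130535022
```

Emit:
jog_arm(
  series=[
    [[-0.001, 0, 0], [0, 0, 0], 0.0],
    [[0, 0, 0], [0, 0, 0], 0.0],
    [[0, -0.0089, -0.0096], [0, 0, 0], 0.0],
    [[0, -0.0079, -0.0112], [0, 0, 0], 0.0],
    [[0, -0.0062, -0.0122], [0, 0, 0], 0.0],
    [[0, 0, 0], [0, 0, 0], 0.0],
  ],
)

```text
time_s: 8.5
tcp_pos: [0.561, 0.09, 0.196]
ee_rot: [[-0.32, 0.002, 0.947], [-0.947, -0.004, -0.32], [0.003, -1.0, 0.003]]
wrist_force: [4.3, -5.6, -2.3]
gripper_width: 0.129
```

```bash
python3 - <<'E'
from h import *
p,R=tool(); n=np.array([.3223,.9466]); m=np.array([.9466,-.3223]); f=sense()['wrist_force']; print(p, p[:2]@n, p[:2]@m-.4625, f[:2]@n,f[:2]@m,f[2],sense()['gripper_width']*87, sense()['moment'])
im,c=snap('wrist','w4.png')
E
```

```text
[0.56095555 0.09003984 0.19603775] 0.2660276869832201 0.039480681452242705 -3.903936830784796 5.897453367616205 -2.345507371378093 11.229669549974448 [-2.08877534 -1.44899827  0.24372568]
```

Emit:
jog_arm(
  series=[
    [[0, -0.0045, -0.013], [0, 0, 0], 0.0],
    [[0, -0.0026, -0.0134], [0, 0, 0], 0.0],
    [[0, -0.0007, -0.012], [0, 0, 0], 0.0],
    [[0, 0, -0.002], [0, 0, 0], 0.0],
    [[0, 0, 0], [0, 0, 0], 0.0],
  ],
)

```text
time_s: 9.18
tcp_pos: [0.528, 0.102, 0.2036]
ee_rot: [[-0.32, 0.012, 0.947], [-0.947, -0.005, -0.32], [0.001, -1.0, 0.013]]
wrist_force: [22.3, -14.6, -14.5]
gripper_width: 0.135
```

```bash
cat > st.py <<'E'
from h import *
p,R=tool(); n=np.array([.3223,.9466]); m=np.array([.9466,-.3223]); s=sense();f=s['wrist_force']; print(p, 'lat',p[:2]@n,'fwd', p[:2]@m-.4625,'F lat,fwd,z', f[:2]@n,f[:2]@m,f[2],'w',s['gripper_width']*87, s['moment'],s['joints'].round(1))
E
python3 st.py
```

```text
[0.52801413 0.10204491 0.20358249] lat 0.26677466151569695 fwd 0.0044290985322449905 F lat,fwd,z -6.619742673780912 25.815796897415286 -14.48682499736608 w 11.73190405333383 [-4.68412215 -6.40757169 -0.07734795] [ 28.6  14.1 -14.2   0.7 -61.2  42.4]
```

Emit:
jog_arm(
  series=[
    [[0, 0, 0.003], [0, 0, 0], 0.0],
    [[0, 0, 0], [0, 0, 0], 0.04],
    [[0, 0, 0], [0, 0, 0], 0.04],
    [[0, 0, 0], [0, 0, 0], 0.04],
    [[0, 0, 0], [0, 0, 0], 0.04],
  ],
)

```text
time_s: 9.8
tcp_pos: [0.5243, 0.1042, 0.2039]
ee_rot: [[-0.321, 0.0, 0.947], [-0.947, 0.0, -0.321], [-0.0, -1.0, 0.0]]
wrist_force: [-0.4, -0.0, 0.6]
gripper_width: 0.439
```

Emit:
jog_arm(
  series=[
    [[0, -0.05, 0], [0, 0, 0], 0.06],
    [[0, -0.05, 0], [0, 0, 0], 0.06],
    [[0, 0, -0.045], [0, 0, 0], 0.06],
    [[0, 0, -0.045], [0, 0, 0], 0.06],
    [[0, 0, 0], [0, 0, 0], 0.06],
    [[0, 0, 0], [0, 0, 0], 0.06],
  ],
)

```text
time_s: 10.55
tcp_pos: [0.4394, 0.1331, 0.3042]
ee_rot: [[-0.321, 0.001, 0.947], [-0.947, 0.001, -0.321], [-0.001, -1.0, 0.001]]
wrist_force: [0.4, 0.8, 0.6]
gripper_width: 0.689
```

```bash
python3 st.py; python3 - <<'E'
from h import *
import pickle
w,c=snap('wrist','w5.png'); pickle.dump(c,open('w5.pkl','wb')); t,_=snap('top','t5.png'); s,_=snap('scene','s5.png')
for u in ((.5235,.1025,.24),(.5235,.1025,0)): print(proj(c,u),proj(camera_info('top'),u),proj(camera_info('scene'),u))
o=np.zeros((600,800,3),np.uint8)
o[:480,:480]=cv2.resize(w[90:250,240:400],(480,480),interpolation=2); 
o[:320,490:790]=cv2.resize(s[170:270,330:424],(300,320),interpolation=2)
o[330:590,490:790]=cv2.resize(t[140:225,225:323],(300,260),interpolation=2)
cv2.imwrite('pics/c5.png',o[:,:,::-1])
E
```

```text
[0.4394351  0.13307632 0.3041549 ] lat 0.26759997392249907 fwd -0.08942123495930149 F lat,fwd,z 0.9208484599704662 0.13695235270912767 0.6464921927849926 w 59.958736789907725 [-0.04257955  0.18353197 -0.00191232] [ 37.2   2.4 -13.3   0.  -74.2  34.1]
[324.01181152  96.98479453] [263.01943295 173.1812815 ] [388.54754516 168.2246143 ]
[322.72941928 110.74046145] [271.53181094 182.1468814 ] [378.28841479 236.84198629]
```

View pics/c5.png

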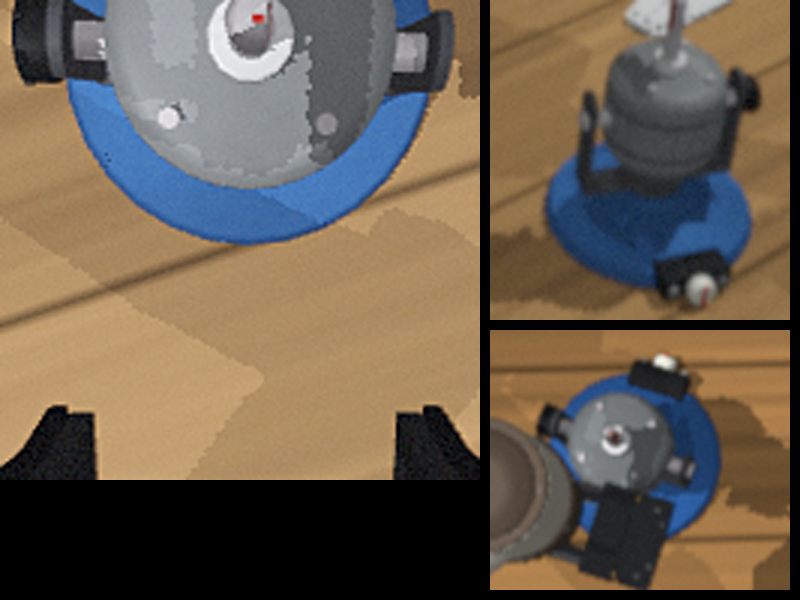

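```bash
python3 - <<'E'
from h import *
import pickle
c=pickle.load(open('w5.pkl','rb')); w=cv2.imread('pics/w5.png')
f=lambda x,y:(240+x/3-.33,90+y/3-.33)
hd=lambda v:np.degrees(np.arctan2(v[1],v[0])).round(2)
for n,a,b,z in (('screws',(168,118),(326,124),.175),('pins',(90,40),(408,51),.125)):
    A=onz(c,*f(*a),z)[:2];B=onz(c,*f(*b),z)[:2]; print(n,A,B,'mid',(A+B)/2,'dist',np.linalg.norm(A-B),'heading',hd(A-B)-90)
print('nose',onz(c,*f(250,42),.18))
h=cv2.cvtColor(w,cv2.COLOR_BGR2HSV); m=cv2.inRange(h,(95,120,40),(125,255,255)); m[:60]=0;m[200:]=0;m[:,:230]=0;m[:,410:]=0
hu=cv2.convexHull(np.vstack(cv2.findContours(m,0,1)[0]))[:,0]
P=np.array([onz(c,*q,0)[:2] for q in hu])
A=np.c_[2*P,np.ones(len(P))]; s=np.linalg.lstsq(A,(P**2).sum(1),rcond=None)[0]; print(s[:2],np.linalg.norm(P-s[:2],axis=1).round(3))
o=np.zeros((600,800,3),np.uint8)
o[:,:400]=cv2.resize(w[60:150,290:350],(400,600),interpolation=2); o[:600,400:]=cv2.resize(w[50:170,285:365],(400,600),interpolation=2)
o=cv2.resize(w[40:145,250:390],(800,600),interpolation=2); cv2.imwrite('pics/c6.png',o)
E
```

```text
screws [0.5092882  0.13593233] [0.49097673 0.08771961] mid [0.50013247 0.11182597] dist 0.05157302258552277 heading -20.799999999999997
pins [0.54578355 0.15828833] [0.50394057 0.04680298] mid [0.52486206 0.10254566] dist 0.11907904271491257 heading -20.569999999999993
nose [0.52276438 0.10322554 0.18      ]
[0.52488034 0.10241633] [0.094 0.095 0.094 0.095 0.094 0.094 0.095 0.094 0.095 0.094 0.095 0.094
 0.094 0.094 0.094 0.094 0.094 0.095 0.094 0.094 0.094 0.095 0.094 0.095
 0.095 0.094 0.094 0.094 0.095 0.094 0.094 0.095 0.093]
```

View pics/c6.png

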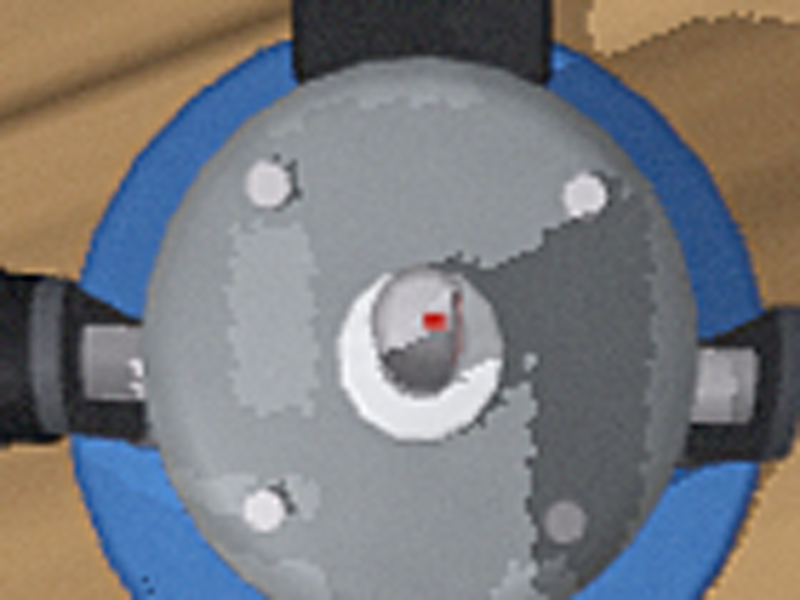

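```bash
python3 - <<'E'
from h import *
import pickle
c=pickle.load(open('w5.pkl','rb')); C=np.array([.5243,.1025]); m=np.array([.9466,-.3223]);n=np.array([.3223,.9466])
for k in ((690,460),(755,455),(790,460),(780,310),(140,440),(10,445),(700,350),(700,425)):
  for z in (.14,.125):
    p=onz(c,250+k[0]*.175,40+k[1]*.175,z)[:2]-C; print(k,z,'fx,fy mm',(p@m*1e3).round(1),(p@n*1e3).round(1))
g=C+m*(-.035)+n*(-.066); print(g); plan((*g,.30),161.2)
E
```

```text
(690, 460) 0.14 fx,fy mm -16.5 -52.0
(690, 460) 0.125 fx,fy mm -16.3 -54.4
(755, 455) 0.14 fx,fy mm -15.5 -64.3
(755, 455) 0.125 fx,fy mm -15.3 -67.3
(790, 460) 0.14 fx,fy mm -16.4 -71.0
(790, 460) 0.125 fx,fy mm -16.3 -74.3
(780, 310) 0.14 fx,fy mm 10.5 -67.5
(780, 310) 0.125 fx,fy mm 11.9 -70.7
(140, 440) 0.14 fx,fy mm -13.0 52.6
(140, 440) 0.125 fx,fy mm -12.7 54.9
(10, 445) 0.14 fx,fy mm -14.0 77.3
(10, 445) 0.125 fx,fy mm -13.7 80.8
(700, 350) 0.14 fx,fy mm 3.4 -52.9
(700, 350) 0.125 fx,fy mm 4.5 -55.4
(700, 425) 0.14 fx,fy mm -10.1 -53.6
(700, 425) 0.125 fx,fy mm -9.6 -56.1
[0.4698972 0.0513049]
shift(tool) [0.0674 0.0035 0.0546] turn [-1.000e-02  9.001e+01  4.000e-02] yaw now -108.79 p [0.4399 0.1327 0.3034]
```

Emit:
jog_arm(
  series=[
    [[0, 0, 0], [0, 10.5, 0], 0.03],
    [[0, 0, 0], [0, 10.5, 0], 0.0],
    [[0, 0, 0], [0, 10.5, 0], 0.0],
    [[0, 0, 0], [0, 10.5, 0], 0.0],
    [[0, 0, 0], [0, 10.5, 0], 0.0],
    [[0, 0, 0], [0, 10.5, 0], 0.0],
    [[0, 0, 0], [0, 10.5, 0], 0.0],
    [[0, 0, 0], [0, 10.5, 0], 0.0],
    [[0, 0, 0], [0, 6, 0], 0.0],
    [[0, 0, 0], [0, 0, 0], 0.0],
  ],
)

```text
time_s: 11.95
tcp_pos: [0.4398, 0.1326, 0.3033]
ee_rot: [[-0.947, -0.001, -0.321], [0.321, -0.001, -0.947], [0.0, -1.0, 0.001]]
wrist_force: [0.3, 0.3, 0.5]
gripper_width: 0.005
```

```bash
python3 - <<'E'
from h import *
C=np.array([.5243,.1025]); m=np.array([.9466,-.3223]);n=np.array([.3223,.9466])
g=C+m*(-.045)+n*(-.066); plan((*g,.12),161.2); print(sense()['joints'].round(1),sense()['gripper_width'])
E
```

```text
shift(tool) [-0.0447  0.1833  0.0672] turn [-0.05  0.07  0.03] yaw now 161.27 p [0.4398 0.1326 0.3033]
[ 37.1   2.6 -13.3   0.  -74.2 -55.9] 0.0045322126752729746
```

Emit:
jog_arm(
  series=[
    [[-0.0447, 0, 0.033], [0, 0, 0], 0.0],
    [[0, 0, 0.0342], [0, 0, 0], 0.0],
    [[0, 0.06, 0], [0, 0, 0], 0.0],
    [[0, 0.06, 0], [0, 0, 0], 0.0],
    [[0, 0.058, 0], [0, 0, 0], 0.0],
    [[0, 0, 0], [0, 0, 0], 0.0],
    [[0, 0, 0], [0, 0, 0], 0.0],
  ],
)

```text
time_s: 12.82
tcp_pos: [0.462, 0.0553, 0.1276]
ee_rot: [[-0.947, 0.003, -0.32], [0.32, 0.0, -0.947], [-0.003, -1.0, -0.001]]
wrist_force: [0.6, 0.2, -0.1]
gripper_width: 0.003
```

Emit:
jog_arm(
  series=[
    [[-0.006, 0, 0], [0, 0, 0], 0.0],
    [[-0.004, 0, 0], [0, 0, 0], 0.0],
    [[0, 0, 0], [0, 0, 0], 0.0],
  ],
)

```text
time_s: 13.2
tcp_pos: [0.4703, 0.0517, 0.1266]
ee_rot: [[-0.947, 0.002, -0.322], [0.322, 0.001, -0.947], [-0.001, -1.0, -0.001]]
wrist_force: [-0.2, -0.5, 0.9]
gripper_width: 0.006
```

Emit:
jog_arm(
  series=[
    [[-0.003, 0, 0], [0, 0, 0], 0.0],
    [[0, 0, 0], [0, 0, 0], 0.0],
  ],
)

```text
time_s: 13.45
tcp_pos: [0.4725, 0.0506, 0.1258]
ee_rot: [[-0.947, 0.0, -0.321], [0.321, 0.0, -0.947], [-0.0, -1.0, -0.0]]
wrist_force: [0.8, -0.0, -0.4]
gripper_width: 0.008
```

```bash
python3 st.py
```

```text
[0.47247037 0.05059004 0.12576743] lat 0.20016572958085455 fwd -0.031564721479875324 F lat,fwd,z 0.2522173930838455 0.7477572510168539 -0.3626994717221178 w 0.6683482326567128 [ 0.00570675  0.09175414 -0.04038348] [ 25.8  13.3 -27.9   0.  -48.8 -44.5]
```

Creep until contact.

Emit:
jog_arm(
  series=[
    [[-0.002, 0, 0], [0, 0, 0], 0.0],
    [[0, 0, 0], [0, 0, 0], 0.0],
  ],
)

```text
time_s: 13.7
tcp_pos: [0.4743, 0.05, 0.1257]
ee_rot: [[-0.947, -0.0, -0.321], [0.321, -0.0, -0.947], [0.0, -1.0, 0.0]]
wrist_force: [-0.0, -0.3, 0.1]
gripper_width: 0.004
```

Emit:
jog_arm(
  series=[
    [[-0.002, 0, 0], [0, 0, 0], 0.0],
    [[0, 0, 0], [0, 0, 0], 0.0],
  ],
)

```text
time_s: 13.95
tcp_pos: [0.4762, 0.0494, 0.1257]
ee_rot: [[-0.947, 0.0, -0.321], [0.321, -0.0, -0.947], [-0.0, -1.0, 0.0]]
wrist_force: [-0.3, -0.3, -0.1]
gripper_width: 0.006
```

Emit:
jog_arm(
  series=[
    [[-0.002, 0, 0], [0, 0, 0], 0.0],
    [[0, 0, 0], [0, 0, 0], 0.0],
  ],
)

```text
time_s: 14.2
tcp_pos: [0.4781, 0.0486, 0.1257]
ee_rot: [[-0.947, -0.0, -0.322], [0.322, -0.0, -0.947], [0.0, -1.0, 0.0]]
wrist_force: [-0.8, 0.1, -0.5]
gripper_width: 0.009
```

Emit:
jog_arm(
  series=[
    [[-0.002, 0, 0], [0, 0, 0], 0.0],
    [[0, 0, 0], [0, 0, 0], 0.0],
  ],
)

```text
time_s: 14.45
tcp_pos: [0.4786, 0.0483, 0.1256]
ee_rot: [[-0.947, -0.003, -0.322], [0.322, 0.0, -0.947], [0.003, -1.0, 0.001]]
wrist_force: [-3.2, 2.4, 2.6]
gripper_width: 0.005
```

Emit:
jog_arm(
  series=[
    [[-0.0015, 0, 0], [0, 0, 0], 0.0],
    [[0, 0, 0], [0, 0, 0], 0.0],
  ],
)

```text
time_s: 14.7
tcp_pos: [0.4795, 0.0477, 0.1256]
ee_rot: [[-0.947, -0.004, -0.322], [0.322, -0.0, -0.947], [0.004, -1.0, 0.001]]
wrist_force: [-6.5, 3.6, 4.1]
gripper_width: 0.003
```

Emit:
jog_arm(
  series=[
    [[-0.0015, 0, 0], [0, 0, 0], 0.0],
    [[0, 0, 0], [0, 0, 0], 0.0],
  ],
)

```text
time_s: 14.95
tcp_pos: [0.4807, 0.047, 0.1256]
ee_rot: [[-0.947, -0.004, -0.322], [0.322, -0.0, -0.947], [0.004, -1.0, 0.002]]
wrist_force: [-6.6, 2.3, 4.9]
gripper_width: 0.006
```

Emit:
jog_arm(
  series=[
    [[0.02, 0, 0], [0, 0, 0], 0.0],
    [[0, -0.06, 0], [0, 0, 0], 0.0],
    [[0, -0.06, 0], [0, 0, 0], 0.0],
    [[0, -0.06, 0], [0, 0, 0], 0.03],
    [[-0.03, 0, -0.05], [0, 0, 0], 0.04],
    [[-0.03, 0, -0.05], [0, 0, 0], 0.04],
    [[0, 0, -0.05], [0, 0, 0], 0.04],
    [[0, 0, 0], [0, 0, 0], 0.04],
    [[0, 0, 0], [0, 0, 0], 0.04],
  ],
)

```text
time_s: 16.08
tcp_pos: [0.5686, 0.1761, 0.3054]
ee_rot: [[-0.947, -0.001, -0.321], [0.321, -0.001, -0.947], [0.0, -1.0, 0.001]]
wrist_force: [0.1, -0.7, 0.0]
gripper_width: 0.453
```

```bash
python3 st.py; python3 - <<'E'
from h import *
import pickle
w,c=snap('wrist','w7.png'); pickle.dump(c,open('w7.pkl','wb')); C=(.5243,.1025)
print(proj(c,(*C,.175)))
h=cv2.cvtColor(w,cv2.COLOR_RGB2HSV)
# bright low-saturation small blobs: face screws
m=cv2.inRange(h,(0,0,195),(180,50,255)); n,l,s,ce=cv2.connectedComponentsWithStats(m)
for i in range(1,n):
    if 8<s[i,4]<400 and s[i,1]<230: print(s[i],ce[i].round(1),onz(c,*ce[i],.176)[:2].round(4))
cv2.imwrite('pics/c7.png',cv2.resize(w[40:190,220:420,::-1],(800,600),interpolation=2))
E
```

```text
[0.56856684 0.1760745  0.30539053] lat 0.34992120939244087 fwd 0.01895655916500244 F lat,fwd,z -0.6830293728231779 0.31308222956448745 0.004092969357259016 w 39.37270394588034 [ 0.01821669  0.08418574 -0.04681173] [ 32.8  16.6   4.3   0.  -77.7 -51.5]
[341.33900655 107.96596222]
[50 37 19 11 67] [59.7 42.1] [ 0.7498 -0.0342]
[82 75  9  9 57] [85.8 78.9] [0.7435 0.0009]
[86 85  9  6 26] [90.  87.8] [0.7437 0.0091]
[130 107  11  17  92] [134.9 114.8] [0.7152 0.0445]
[257 107   8  14 103] [260.6 113.6] [0.5998 0.0825]
[ 97 126   9   8  55] [101.1 129.8] [0.7533 0.0465]
[311 133   7   7  37] [314.3 136. ] [0.5576 0.1191]
[364 133   7   7  37] [366.8 135.8] [0.5086 0.1354]
[169 191   8  14  56] [172.1 196.5] [0.7175 0.1298]
[193 202   8  14  24] [196.8 208.9] [0.6988 0.1503]
[201 219   5   7  13] [202.8 222. ] [0.699  0.1655]
[132 226  17  13 104] [140.1 231.1] [0.7669 0.1534]
```

View pics/c7.png

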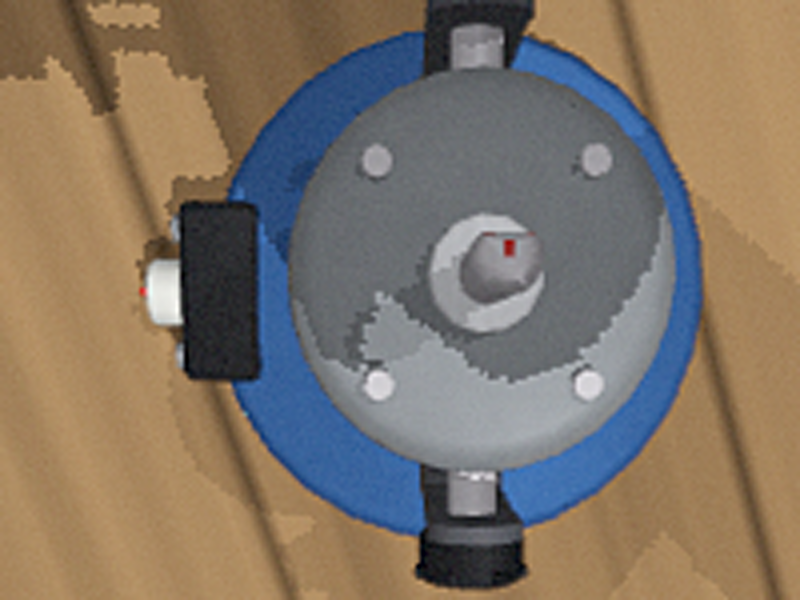

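Emit:
jog_arm(
  series=[
    [[0, 0, 0], [0, -10.5, 0], 0.04],
    [[0, 0, 0], [0, -10.5, 0], 0.04],
    [[0, 0, 0], [0, -10.5, 0], 0.04],
    [[0, 0, 0], [0, -10.5, 0], 0.04],
    [[0, 0, 0], [0, -10.5, 0], 0.04],
    [[0, 0, 0], [0, -10.5, 0], 0.04],
    [[0, 0, 0], [0, -10.5, 0], 0.04],
    [[0, 0, 0], [0, -10.5, 0], 0.04],
    [[0, 0, 0], [0, -6, 0], 0.04],
    [[0, 0, 0], [0, 0, 0], 0.04],
  ],
)

```text
time_s: 17.38
tcp_pos: [0.5685, 0.1752, 0.3065]
ee_rot: [[-0.324, 0.001, 0.946], [-0.946, 0.0, -0.324], [-0.001, -1.0, 0.001]]
wrist_force: [0.5, 0.2, 0.0]
gripper_width: 0.456
```

```bash
python3 - <<'E'
from h import *
import pickle
c=pickle.load(open('w7.pkl','rb'))
m=np.array([.9466,-.3223]);n=np.array([.3223,.9466])
e=onz(c,220+505/4-.4,40+262/4-.4,.24); no=onz(c,220+487/4-.4,40+272/4-.4,.18); print(e,no)
P=np.array([onz(c,220+k[0]/4-.4,40+k[1]/4-.4,.176)[:2] for k in ((377,160),(596,160),(379,384),(588,384))]); print('screw mean',P.mean(0))
plan((.5243,.1025,.21),251.2); print(sense()['joints'].round(1))
E
```

```text
[0.52565684 0.10328664 0.24      ] [0.52458751 0.10231511 0.18      ]
screw mean [0.52491272 0.10262859]
shift(tool) [ 0.0831  0.0964 -0.0183] turn [-0.04 -0.08 -0.04] yaw now -108.88 p [0.5685 0.1752 0.3065]
[ 32.7  16.5   4.3   0.  -77.7  38.4]
```

Emit:
jog_arm(
  series=[
    [[0.0413, 0, -0.0088], [0, 0, 0], 0.04],
    [[0.0413, 0, -0.0088], [0, 0, 0], 0.04],
    [[0, 0.048, 0], [0, 0, 0], 0.04],
    [[0, 0.048, 0], [0, 0, 0], 0.04],
    [[0, 0, 0], [0, 0, 0], 0.04],
    [[0, 0, 0], [0, 0, 0], 0.0],
    [[0, 0, 0], [0, 0, 0], 0.0],
    [[0, 0, 0], [0, 0, 0], 0.0],
    [[0, 0, 0], [0, 0, 0], 0.0],
    [[0, 0, 0], [0, 0, 0], 0.0],
  ],
)

```text
time_s: 18.62
tcp_pos: [0.5258, 0.1034, 0.2107]
ee_rot: [[-0.321, 0.001, 0.947], [-0.947, -0.001, -0.321], [0.0, -1.0, 0.001]]
wrist_force: [-0.7, -2.3, 4.5]
gripper_width: 0.125
```

```bash
python3 st.py
```

```text
[0.52580358 0.10338705 0.21068681] lat 0.2673326711760323 fwd 0.0019040202958208186 F lat,fwd,z -2.4173167786457785 0.08387453997417155 4.480620242168766 w 10.886231726671577 [-0.64247174  0.46432183 -0.0304482 ] [ 28.5  13.9 -13.2   0.1 -62.9  42.7]
```

Emit:
jog_arm(
  series=[
    [[0, 0, 0], [0, -10.5, 0], 0.0],
    [[0, 0, 0], [0, -10.5, 0], 0.0],
    [[0.0006, 0, -0.0005], [0, -10.5, 0], 0.0],
    [[0.0006, 0, -0.0005], [0, -10.5, 0], 0.0],
    [[0, 0, 0], [0, -10.5, 0], 0.0],
    [[0, 0, 0], [0, -10.5, 0], 0.0],
    [[0, 0, 0], [0, -10.5, 0], 0.0],
    [[0, 0, 0], [0, -10.5, 0], 0.0],
    [[0, 0, 0], [0, -6, 0], 0.0],
    [[0, 0, 0], [0, 0, 0], 0.0],
  ],
)

```text
time_s: 19.88
tcp_pos: [0.5239, 0.1047, 0.2107]
ee_rot: [[0.947, -0.0, 0.32], [-0.32, 0.004, 0.947], [-0.002, -1.0, 0.004]]
wrist_force: [-6.3, 6.4, 7.5]
gripper_width: 0.123
```

```bash
python3 st.py
```

```text
[0.5238786  0.1047435  0.21069111] lat 0.2679962735001228 fwd -0.0003553488251791248 F lat,fwd,z 4.062124482834293 -7.990175332114972 7.495158881829708 w 10.678809150768418 [1.9795179  2.13166982 0.03302152] [ 28.6  13.7 -13.3  -0.2 -62.9 132.9]
```

Emit:
jog_arm(
  series=[
    [[-0.003, 0, 0.001], [0, 0, 0], 0.0],
    [[-0.003, 0, 0], [0, 0, 0], 0.0],
    [[0, 0, 0], [0, 0, 0], 0.0],
  ],
)

```text
time_s: 20.25
tcp_pos: [0.5231, 0.1052, 0.2107]
ee_rot: [[0.947, 0.009, 0.321], [-0.321, 0.0, 0.947], [0.008, -1.0, 0.003]]
wrist_force: [9.0, -3.5, -0.9]
gripper_width: 0.12
```

```bash
python3 st.py
```

```text
[0.52308256 0.10518954 0.21073117] lat 0.26816192330186234 fwd -0.001252639125609467 F lat,fwd,z -0.42889925796410167 9.646768149463709 -0.9326146132071821 w 10.438825658584712 [-1.17331245 -2.4948121   0.00940767] [ 28.9  13.4 -13.9   0.3 -62.3 132.2]
```

Emit:
jog_arm(
  series=[
    [[-0.003, 0, 0], [0, 0, 0], 0.0],
    [[0, 0, 0], [0, 0, 0], 0.0],
  ],
)

```text
time_s: 20.5
tcp_pos: [0.5229, 0.1053, 0.2108]
ee_rot: [[0.947, 0.014, 0.321], [-0.321, -0.001, 0.947], [0.013, -1.0, 0.004]]
wrist_force: [18.8, -9.4, -6.9]
gripper_width: 0.126
```

```bash
python3 st.py
```

```text
[0.52292816 0.10534142 0.21081712] lat 0.2682559336224115 fwd -0.001447738365058071 F lat,fwd,z -2.8521032088326814 20.808192497983256 -6.874512481883323 w 10.993438050414095 [-2.70109160e+00 -4.98957494e+00  7.15645957e-04] [ 29.1  13.3 -14.2   0.5 -61.9 132. ]
```

Emit:
jog_arm(
  series=[
    [[0.005, 0, 0], [0, 0, 0], 0.0],
    [[0, 0, 0], [0, 0, 0], 0.0],
  ],
)

```text
time_s: 20.75
tcp_pos: [0.5232, 0.1051, 0.2107]
ee_rot: [[0.947, 0.004, 0.321], [-0.321, 0.001, 0.947], [0.004, -1.0, 0.003]]
wrist_force: [4.2, -0.2, 3.5]
gripper_width: 0.126
```

```bash
python3 st.py
```

```text
[0.52320933 0.10508097 0.21071623] lat 0.2681000092746336 fwd -0.001097644925386998 F lat,fwd,z 1.170789088912847 3.989198569000488 3.515693002095978 w 10.984696079253926 [-0.10816749 -0.99782695  0.05224442] [ 2.880e+01  1.360e+01 -1.360e+01  1.000e-01 -6.260e+01  1.324e+02]
```

Emit:
jog_arm(
  series=[
    [[0, 0, 0], [0, 0, 0], 0.04],
    [[0, 0, 0], [0, 0, 0], 0.04],
    [[0, 0, 0], [0, 0, 0], 0.04],
    [[0, -0.05, 0], [0, 0, 0], 0.06],
    [[0, -0.05, 0], [0, 0, 0], 0.087],
    [[0, 0, 0], [0, 10.6, 0], 0.087],
    [[0, 0, 0], [0, 10.6, 0], 0.087],
    [[0, 0, 0], [0, 10.6, 0], 0.087],
    [[0, 0, 0], [0, 10.6, 0], 0.087],
    [[0, 0, 0], [0, 10.6, 0], 0.087],
  ],
)

```text
time_s: 22.0
tcp_pos: [0.5207, 0.1046, 0.3092]
ee_rot: [[0.307, -0.002, 0.952], [-0.952, -0.0, 0.307], [-0.0, -1.0, -0.002]]
wrist_force: [0.9, -0.1, 0.7]
gripper_width: 0.997
```

Emit:
jog_arm(
  series=[
    [[0, 0, 0], [0, 10.6, 0], 0.087],
    [[0, 0, 0], [0, 10.6, 0], 0.087],
    [[0, 0, 0], [0, 10.6, 0], 0.087],
    [[0, 0, 0], [0, 10.6, 0], 0.087],
    [[0.045, 0, 0.026], [0, 0, 0], 0.087],
    [[0.045, 0, 0.026], [0, 0, 0], 0.087],
    [[0.045, 0, 0.026], [0, 0, 0], 0.087],
    [[0.044, 0.04, 0.026], [0, 0, 0], 0.087],
    [[0, 0.05, 0], [0, 0, 0], 0.087],
    [[0, 0, 0], [0, 0, 0], 0.087],
  ],
)

```text
time_s: 23.25
tcp_pos: [0.5395, -0.0999, 0.217]
ee_rot: [[-0.411, -0.011, 0.912], [-0.912, -0.0, -0.411], [0.005, -1.0, -0.01]]
wrist_force: [0.1, 0.4, 0.2]
gripper_width: 1.002
```

Emit:
jog_arm(
  series=[
    [[0, 0, 0], [0, 0, 0], 0.087],
    [[0, 0, 0], [0, 0, 0], 0.087],
  ],
)

```text
time_s: 23.5
tcp_pos: [0.5442, -0.0987, 0.2237]
ee_rot: [[-0.408, 0.005, 0.913], [-0.913, -0.0, -0.408], [-0.002, -1.0, 0.004]]
wrist_force: [0.0, -0.4, -0.2]
gripper_width: 1.001
```

```bash
python3 st.py; python3 - <<'E'
from h import *
import pickle
w,c=snap('wrist','w8.png'); pickle.dump(c,open('w8.pkl','wb')); u=proj(c,(.619,-.137,.03)); print(u)
x,y=int(u[0])-50,max(int(u[1])-40,0); print(x,y)
cv2.imwrite('pics/c8.png',cv2.resize(w[y:y+75,x:x+100,::-1],(800,600),interpolation=2))
E
```

```text
[ 0.54419041 -0.0987205   0.22373923] lat 0.08194374924636043 fwd 0.08444826107565495 F lat,fwd,z -0.3711668175931238 0.13287699127310332 -0.15241849459970697 w 87.07010537457799 [-0.06026442  0.22265605 -0.00742029] [  6.5  14.9  -9.9   0.  -65.   59.4]
[325.40915707 112.27471691]
275 72
```

View pics/c8.png

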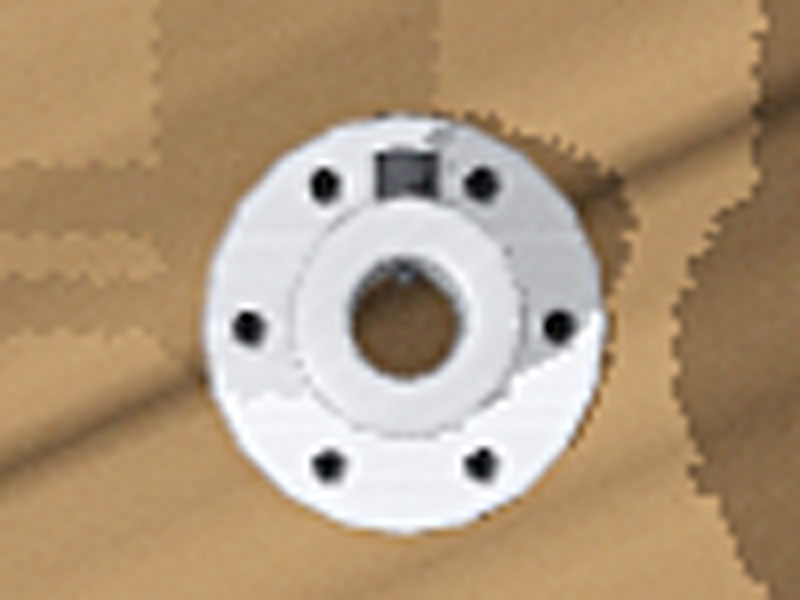

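```bash
python3 - <<'E'
from h import *
import pickle
c=pickle.load(open('w8.pkl','rb')); g=lambda x,y,z:onz(c,275+x/8-.44,72+y/8-.44,z)
t=g(407,318,.04);f=g(404,325,.005); print(t,f); q=g(248,327,.005)-g(559,326,.005); print(np.degrees(np.arctan2(q[1],q[0]))-90)
C=(t+f)/2; plan((C[0],C[1],.0085))
E
```

```text
[ 0.61964676 -0.13718795  0.04      ] [ 0.62005199 -0.13730864  0.005     ]
-23.874251551566275
shift(tool) [0.0046 0.2153 0.0842] turn [-0.22 -0.   -0.11] yaw now -114.07 p [ 0.5439 -0.0987  0.2235]
```

Emit:
jog_arm(
  series=[
    [[0.0023, 0, 0.042], [0, 0, 0], 0.087],
    [[0.0023, 0, 0.042], [0, 0, 0], 0.087],
    [[0, 0.05, 0], [0, 0, 0], 0.087],
    [[0, 0.05, 0], [0, 0, 0], 0.087],
    [[0, 0.05, 0], [0, 0, 0], 0.087],
    [[0, 0.04, 0], [0, 0, 0], 0.087],
    [[0, 0, 0], [0, 0, 0], 0.087],
    [[0, 0, 0], [0, 0, 0], 0.087],
  ],
)

```text
time_s: 24.55
tcp_pos: [0.6196, -0.1378, 0.0336]
ee_rot: [[-0.408, 0.004, 0.913], [-0.913, -0.001, -0.408], [-0.001, -1.0, 0.004]]
wrist_force: [0.5, -0.1, 0.9]
gripper_width: 1.001
```

```bash
python3 - <<'E'
from h import *
plan((.6198,-.1373,.0085),-114)
E
```

```text
shift(tool) [-0.0005  0.0251 -0.0001] turn [-0.23 -0.07 -0.06] yaw now -114.07 p [ 0.6196 -0.1378  0.0336]
```

Emit:
jog_arm(
  series=[
    [[-0.0005, 0.015, 0], [-0.2, 0, 0], 0.087],
    [[0, 0.0098, 0], [0, 0, 0], 0.087],
    [[0, 0, 0], [0, 0, 0], 0.087],
    [[0, 0, 0], [0, 0, 0], 0.0],
    [[0, 0, 0], [0, 0, 0], 0.0],
    [[0, 0, 0], [0, 0, 0], 0.0],
    [[0, 0, 0], [0, 0, 0], 0.0],
    [[0, 0, 0], [0, 0, 0], 0.0],
    [[0, 0, 0], [0, 0, 0], 0.0],
    [[0, 0, 0], [0, 0, 0], 0.0],
  ],
)

```text
time_s: 25.8
tcp_pos: [0.6178, -0.1374, 0.0064]
ee_rot: [[-0.409, -0.003, 0.913], [-0.913, 0.001, -0.409], [-0.0, -1.0, -0.003]]
wrist_force: [0.5, 0.8, 1.1]
gripper_width: 0.368
```

```bash
python3 st.py
```

```text
[ 0.61779481 -0.13741045  0.0064214 ] lat 0.06904253034193238 fwd 0.1665919526080989 F lat,fwd,z 0.9190449847480133 0.20330708427420177 1.1119832186913756 w 32.038907646430125 [-0.01314367  0.09228793  0.01572179] [  2.   35.3 -11.8  -0.1 -43.1  63.9]
```

Emit:
jog_arm(
  series=[
    [[0, 0, 0], [0, 0, 0], 0.0],
    [[0, 0, 0], [0, 0, 0], 0.0],
  ],
)

```text
time_s: 26.05
tcp_pos: [0.6178, -0.1374, 0.0064]
ee_rot: [[-0.409, -0.003, 0.912], [-0.912, 0.001, -0.409], [-0.0, -1.0, -0.003]]
wrist_force: [1.1, -1.3, -1.1]
gripper_width: 0.372
```

```bash
python3 st.py
```

```text
[ 0.6177621  -0.13743488  0.00641873] lat 0.06900886867948601 fwd 0.16656886794689219 F lat,fwd,z -0.8877317363095938 1.499778642846622 -1.0952559990888477 w 32.34344790164362 [0.11577625 0.09537011 0.06547501] [  2.   35.3 -11.8  -0.1 -43.1  63.9]
```

Emit:
jog_arm(
  series=[
    [[0, -0.03, 0], [0, 0, 0], 0.0],
    [[0, -0.05, 0], [0, 0, 0], 0.0],
    [[0, -0.05, 0], [0, 0, 0], 0.0],
    [[0, -0.05, 0], [0, 0, 0], 0.0],
    [[0, -0.05, 0], [0, 0, 0], 0.0],
    [[0, -0.05, 0], [0, 0, 0], 0.0],
    [[0, 0, 0], [0, 0, 0], 0.0],
  ],
)

```text
time_s: 26.92
tcp_pos: [0.6203, -0.1382, 0.2916]
ee_rot: [[-0.409, 0.007, 0.913], [-0.913, 0.001, -0.409], [-0.003, -1.0, 0.006]]
wrist_force: [0.1, 0.5, -2.5]
gripper_width: 0.367
```

```bash
python3 st.py; python3 - <<'E'
from h import *
plan((.5221,.1034,.27),-108.9)
E
```

```text
[ 0.620336   -0.13822873  0.29157781] lat 0.06908697456493895 fwd 0.16926117872957935 F lat,fwd,z 0.5111265948992239 -0.026147433591025834 -2.523900977044019 w 31.926489172155122 [-0.05372414  0.18450049  0.02616629] [  2.   20.9   8.5  -0.  -77.2  63.9]
shift(tool) [-0.1803  0.0211 -0.1886] turn [-0.34 -5.24 -0.17] yaw now -114.14 p [ 0.6203 -0.1382  0.2916]
```

Emit:
jog_arm(
  series=[
    [[-0.03, 0, -0.0314], [0, 0, 0], 0.0],
    [[-0.03, 0, -0.0314], [0, 0, 0], 0.0],
    [[-0.03, 0, -0.0314], [0, 0, 0], 0.0],
    [[-0.03, 0, -0.0314], [0, 0, 0], 0.0],
    [[-0.03, 0, -0.0314], [0, 0, 0], 0.0],
    [[-0.03, 0, -0.0314], [0, 0, 0], 0.0],
    [[0, 0, 0], [0, -5.2, 0], 0.0],
    [[0, 0, 0], [0, 0, 0], 0.0],
    [[0, 0, 0], [0, 0, 0], 0.0],
    [[0, 0, 0], [0, 0, 0], 0.0],
  ],
)

```text
time_s: 28.18
tcp_pos: [0.5203, 0.1029, 0.2866]
ee_rot: [[-0.326, -0.004, 0.945], [-0.945, 0.001, -0.326], [0.0, -1.0, -0.004]]
wrist_force: [0.5, -0.2, -1.5]
gripper_width: 0.372
```

```bash
python3 st.py; python3 - <<'E'
from h import *
plan((.5221,.1034,.253),-108.9)
import pickle
w,c=snap('wrist','w9.png'); pickle.dump(c,open('w9.pkl','wb')); t,_=snap('top','t9.png'); s,_=snap('scene','s9.png')
print(proj(c,(.5238,.1028,.24)),proj(c,(.5238,.1028,.32)),proj(camera_info('scene'),(.5238,.1028,.27)))
o=np.zeros((600,800,3),np.uint8); o[:450,:400]=cv2.resize(w[100:280,240:400],(400,450),interpolation=2)
o[:600,400:]=cv2.resize(s[120:255,335:425],(400,600),interpolation=2); cv2.imwrite('pics/c9.png',o[:,:,::-1])
E
```

```text
[0.52030487 0.10292318 0.28662146] lat 0.265121340332908 fwd -0.003151548516615199 F lat,fwd,z -0.05840818713193994 0.5930027841789253 -1.4862539401066286 w 32.34449991107508 [-0.07231369  0.14987724 -0.00253618] [ 28.6  10.5  -6.3  -0.2 -73.3  42.4]
shift(tool) [-0.001   0.0336  0.0017] turn [ 0.24 -0.15  0.01] yaw now -109.05 p [0.5203 0.1029 0.2866]
[319.8105569  215.06975057] [319.02158823 266.18787659] [390.20696235 158.27963692]
```

View pics/c9.png

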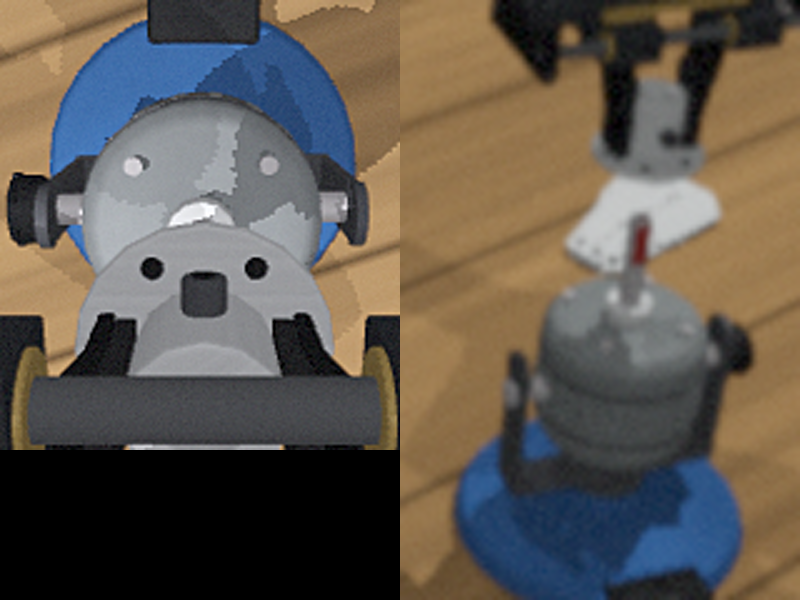

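Emit:
jog_arm(
  series=[
    [[-0.001, 0.015, 0.0017], [0.2, 0, 0], 0.0],
    [[0, 0.016, 0], [0, 0, 0], 0.0],
    [[0, 0, 0], [0, 0, 0], 0.0],
    [[0, 0, 0], [0, 0, 0], 0.0],
  ],
)

```text
time_s: 28.82
tcp_pos: [0.5227, 0.1038, 0.2568]
ee_rot: [[-0.325, 0.001, 0.946], [-0.946, 0.0, -0.325], [-0.001, -1.0, 0.001]]
wrist_force: [0.3, -0.0, -0.3]
gripper_width: 0.372
```

```bash
python3 - <<'E'
from h import *
plan((.5221,.1034,.235),-108.9)
E
```

```text
shift(tool) [ 0.0006  0.0218 -0.0004] turn [-0.07 -0.06 -0.05] yaw now -108.96 p [0.5227 0.1038 0.2568]
```

Emit:
jog_arm(
  series=[
    [[0.0006, 0.006, -0.0004], [0, 0, 0], 0.0],
    [[0, 0.005, 0], [0, 0, 0], 0.0],
    [[0, 0.005, 0], [0, 0, 0], 0.0],
    [[0, 0.004, 0], [0, 0, 0], 0.0],
    [[0, 0, 0], [0, 0, 0], 0.0],
    [[0, 0, 0], [0, 0, 0], 0.0],
  ],
)

```text
time_s: 29.58
tcp_pos: [0.5218, 0.1035, 0.2362]
ee_rot: [[-0.325, 0.0, 0.946], [-0.946, 0.0, -0.325], [-0.0, -1.0, 0.0]]
wrist_force: [-0.0, 0.3, -1.5]
gripper_width: 0.37
```

```bash
python3 st.py; python3 - <<'E'
from h import *
plan((.5221,.1034,.227),-108.9)
E
```

```text
[0.52177281 0.10349912 0.23621878] lat 0.26613964546518415 fwd -0.0019476206681938724 F lat,fwd,z 0.29961855291719863 -0.11273963172234969 -1.5084629509249194 w 32.231292564412485 [-0.01400686  0.15242578  0.03642617] [ 28.7  12.4 -11.3  -0.  -66.2  42.4]
shift(tool) [-0.      0.0092  0.0003] turn [-0.02 -0.04 -0.03] yaw now -108.94 p [0.5218 0.1035 0.2362]
```

Emit:
jog_arm(
  series=[
    [[0, 0.005, 0.0003], [0, 0, 0], 0.0],
    [[0, 0.004, 0], [0, 0, 0], 0.0],
    [[0, 0.003, 0], [0, 0, 0], 0.0],
    [[0, 0.003, 0], [0, 0, 0], 0.0],
    [[0, 0, 0], [0, 0, 0], 0.0],
  ],
)

```text
time_s: 30.2
tcp_pos: [0.5218, 0.1033, 0.2208]
ee_rot: [[-0.325, -0.0, 0.946], [-0.946, 0.0, -0.325], [0.0, -1.0, -0.0]]
wrist_force: [-0.1, 0.4, -1.5]
gripper_width: 0.371
```

```bash
python3 st.py
```

```text
[0.52184888 0.10332589 0.22077632] lat 0.2660001822754905 fwd -0.00181978113059178 F lat,fwd,z 0.29932914172630154 -0.2591999578009805 -1.4543410844787628 w 32.26434859691691 [-0.05086611  0.12437443  0.00319749] [ 28.7  13.1 -12.7  -0.  -64.2  42.4]
```

Emit:
jog_arm(
  series=[
    [[0, 0.005, 0], [0, 0, 0], 0.0],
    [[0, 0.005, 0], [0, 0, 0], 0.0],
    [[0, 0.003, 0], [0, 0, 0], 0.0],
    [[0, 0.0014, 0], [0, 0, 0], 0.0],
    [[0, 0, 0], [0, 0, 0], 0.0],
    [[0, 0, 0], [0, 0, 0], 0.0],
  ],
)

```text
time_s: 30.95
tcp_pos: [0.522, 0.1034, 0.2067]
ee_rot: [[-0.325, 0.0, 0.946], [-0.946, 0.0, -0.325], [-0.0, -1.0, 0.0]]
wrist_force: [-0.6, -0.1, -1.8]
gripper_width: 0.371
```

```bash
python3 st.py; python3 - <<'E'
from h import *
# flange edge height check in the scene picture
s,c=snap('scene','s10.png'); w,_=snap('wrist','w10.png')
for z in (.2,.205,.24): print(z,proj(c,(.5238,.1028,z)))
d=np.array([.5728,-.6587]);d/=np.linalg.norm(d) # towards scene camera
print('near flange edge',proj(c,(*(np.array([.5238,.1028])+.032*d),.2)))
u=int(proj(c,(.5238,.1028,.2))[0])
h=cv2.cvtColor(s,cv2.COLOR_RGB2GRAY)
for k in (-6,-3,0,3,6): print(u+k,h[165:205,u+k].tolist())
print(s[165:205,u].tolist()[::2])
E
```

```text
[0.52196148 0.1033968  0.20674494] lat 0.2661035994780233 fwd -0.0017360518048799567 F lat,fwd,z -0.2740073680613879 -0.5439788672917362 -1.8169529136509595 w 32.30904480359591 [-0.02973591  0.12931144 -0.0254853 ] [ 28.7  13.7 -14.   -0.  -62.3  42.4]
0.2 [386.80461485 180.98962605]
0.205 [387.03855105 179.42814871]
0.24 [388.71456577 168.24108563]
near flange edge [385.7503216  188.02527211]
380 [16, 7, 6, 12, 15, 18, 9, 0, 13, 5, 7, 15, 15, 2, 11, 27, 58, 95, 110, 113, 109, 99, 84, 78, 75, 74, 71, 68, 69, 69, 71, 86, 98, 95, 87, 80, 80, 77, 76, 74]
383 [29, 19, 18, 19, 18, 19, 23, 31, 36, 45, 44, 53, 57, 61, 69, 71, 87, 104, 112, 119, 120, 118, 116, 114, 119, 115, 110, 103, 84, 74, 72, 71, 76, 77, 76, 79, 77, 77, 77, 77]
386 [146, 125, 110, 108, 107, 115, 121, 120, 120, 123, 118, 118, 122, 119, 122, 121, 120, 115, 106, 89, 100, 114, 115, 113, 114, 122, 124, 121, 106, 79, 73, 69, 69, 72, 73, 75, 79, 81, 82, 79]
389 [156, 132, 122, 108, 100, 108, 119, 121, 125, 120, 122, 111, 101, 102, 111, 120, 118, 120, 115, 115, 113, 118, 121, 117, 116, 120, 120, 111, 89, 76, 70, 72, 73, 72, 76, 74, 76, 80, 80, 80]
392 [168, 142, 133, 116, 109, 115, 119, 122, 122, 121, 112, 87, 60, 36, 50, 81, 108, 114, 114, 117, 119, 116, 106, 90, 77, 77, 73, 71, 66, 69, 70, 67, 70, 73, 72, 75, 79, 81, 80, 79]
[[145, 147, 145], [110, 110, 109], [107, 107, 109], [120, 121, 122], [120, 120, 120], [117, 118, 119], [121, 122, 122], [121, 123, 122], [118, 121, 121], [105, 107, 106], [99, 101, 100], [114, 115, 115], [113, 115, 115], [123, 125, 123], [105, 106, 106], [71, 73, 74], [66, 70, 69], [70, 74, 75], [76, 80, 80], [80, 83, 84]]
```

```bash
python3 - <<'E'
from h import *
c=camera_info('scene'); C=np.array([.5238,.1028]); m=np.array([.9466,-.3223])
print('screw now',proj(c,(*(C+.0235*m),.222)),'screw at s9',proj(c,(*(C+.0235*m-.0018*m),.302)))
a9=cv2.cvtColor(cv2.imread('pics/s9.png'),6); a=cv2.cvtColor(cv2.imread('pics/s10.png'),6)
def dark(im,r0,r1):
    r=255-im[r0:r1,390:402].astype(float); r[r<170]=0; y,x=np.nonzero(r); return x.mean()+390,y.mean()+r0,len(x)
print(dark(a9,147,157),dark(a,173,186))
th=np.linspace(0,2*np.pi,73)
for z in (.195,.2,.205):
    E=np.array([proj(c,(*(C+.032*np.array([np.cos(t),np.sin(t)])),z)) for t in th])
    print(z,{u:round(max(y for x,y in E if abs(x-u)<1.2),1) for u in (378,380,396,398)})
for u in (378,380,396,398): print(u,a[178:196,u].tolist())
E
```

```text
screw now [391.85504818 179.08246195] screw at s9 [395.80942549 151.6663153 ]
(np.float64(397.8837209302326), np.float64(150.3953488372093), 43) (np.float64(394.6363636363636), np.float64(176.6590909090909), 44)
0.195 {378: np.float64(187.2), 380: np.float64(188.5), 396: np.float64(188.5), 398: np.float64(187.2)}
0.2 {378: np.float64(185.6), 380: np.float64(186.5), 396: np.float64(186.9), 398: np.float64(186.1)}
0.205 {378: np.float64(184.0), 380: np.float64(184.9), 396: np.float64(185.7), 398: np.float64(184.5)}
378 [61, 67, 73, 89, 112, 109, 101, 94, 93, 87, 83, 83, 79, 72, 79, 80, 82, 74]
380 [2, 11, 27, 58, 95, 110, 113, 109, 99, 84, 78, 75, 74, 71, 68, 69, 69, 71]
396 [36, 68, 103, 112, 105, 103, 112, 119, 123, 121, 102, 86, 79, 72, 67, 70, 70, 73]
398 [98, 103, 114, 118, 115, 121, 125, 128, 131, 132, 124, 119, 107, 90, 86, 90, 88, 80]
```

Emit:
jog_arm(
  series=[
    [[0, 0.0003, 0], [0, 0, 0], 0.0],
    [[0, 0, 0], [0, 0, 0], 0.0],
    [[0, 0, 0], [0, 0, 0], 0.0],
  ],
)

```text
time_s: 31.42
tcp_pos: [0.5219, 0.1033, 0.2064]
ee_rot: [[-0.325, 0.0, 0.946], [-0.946, 0.0, -0.325], [-0.0, -1.0, 0.0]]
wrist_force: [-0.4, 0.2, -2.1]
gripper_width: 0.369
```

```bash
python3 st.py; python3 -c "
from station import *
print(finish_job())"
```

```text
[0.52190794 0.10333411 0.20635297] lat 0.2660270001186363 fwd -0.0017665280800279737 F lat,fwd,z 0.10016061427581063 -0.43269943962108337 -2.090829679404932 w 32.11453918275089 [-0.09472313  0.14578034  0.02330204] [ 28.7  13.7 -14.   -0.  -62.2  42.4]
the job is handed in; nothing more can be done
None
```

I handed the job in at 31.4 s with the gripper still holding the hub on the shaft. The hub's top should be level with the shaft's end.

- **Swivel:** I swung the head with a grip on the shaft. The tilt-up then left it about 2° off the front, so I nudged a yoke arm. After that it measured -18.4° against -18.8° for the base's front.
- **Tilt:** I tilted the shaft up until it pressed on its stop. While I turned the shaft, the arm pushed it forwards with about 8 N, near the tilt friction, so I pressed it back against the stop with 21 N.
- **Shaft:** I pinched the flat (about 11 mm wide in the fingers) and turned it to the front. The last camera picture showed the red flat facing forward.
- **Hub:** I gripped it across the set screw's direction and slid it down. No force built up where the screw tip passes the shaft's end, so the screw is on the flat.
- **Final reading:** The tool is at z = 0.2064 m, which puts the hub's top at 0.240 m. The wrist carries only about the hub's weight, and the grip width has not changed since I picked it up.

**Checks that did not fully agree:** The scene camera's estimate of the hub's height was unclear. The flange edge looked about 1 px low and the screw about 2 px high, so that picture only confirms the height to a few millimetres. The flush height therefore rests on the tool reading. The fingers read 32 mm on the 34 mm boss.

I took no last picture of the other things on the bench. I kept clear of them and felt no unexpected contact.

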